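# Read all four sides of a media bottle at a slanted contact reader

## Robot

A 7-joint arm with a two-finger parallel gripper is mounted at the origin on a cart in front of the work surface, level with it; the furniture and walls round the work are solid. World frame = base frame: x ahead of the robot, y to its left, z up, the work surface at z = 0. Lengths are in m, angles in degrees, forces in N, time in s.
With the tool pointing down it reaches from about 0.35 to 0.9 m from the base axis. Payload 19.9 kg.
Tool frame: the origin (TCP) lies on the centre line of the jaws, within the pads' length; the fingertips stand r.tcp_to_tips ahead of it and the grasp point (between the pads) is the TCP (r.tcp_to_tips is the distance from the TCP to the fingertips, in m); z points along the fingers, y is the line along which they close (so a half turn about z gives the same grasp; the last joint's range is limited). The gripper opens to 85 mm and grips with 20 to 120 N. Pads are 22 mm wide; open, the fingers measure 114 mm over their backs; the gripper's body (76 mm by 85 mm) begins 54 mm behind the grasp point. The pads swing forward as they close: fully open they stand 13 mm farther back than shut.
Start: joints at [-78.696, 23.915, -0.59, 92.452, 0.269, 63.638, -3.037], TCP at [0.148, 0.607, 0.25] pointing down, gripper open.
Joint ranges: [-161.28, 161.28], [-22.2, 115.67], [-73.04, 71.86], [3.21, 147.25], [-68.34, 248.33], [10.77, 114.83], [-161.83, 161.83]. Speed limits (degrees/s): [108.29, 108.29, 136.94, 136.94, 172.46, 172.46, 172.46].

## Interface

Orientations are given as [roll, pitch, yaw] about the fixed x, y, z axes, in that order (R = Rz(yaw) Ry(pitch) Rx(roll)).
In Python, from rig import r, optics, order gives the robot as it stands. The module is installed in compiled form; this text tells all that it offers.
- The arm moves only by the tool carry_out, never from a script. Its argument "moves" is a list that holds one entry, the list of rows, each a list of 7 numbers: the opening, from 0 (shut) to 1 (fully open), then the shift along the tool's x, y, z in units of 0.1 m (1.0 is 0.1 m), then the turn, a rotation vector about the tool's x, y, z in units of 0.15 rad (1.0 is 0.15 rad). A call has 1 to 12 rows; each row shifts and turns the commanded pose from where the row before left it, along the tool's axes as they then stand; what a row does not reach is not made up. A row lasts 1/8 s, in which the tool goes at most 62.5 mm and 10.7 degrees, less where a joint would pass 70% of its speed; a pose out of reach is approached as far as the arm can. A call with a number of a shift or a turn outside -1 to 1 is refused whole. A call with a gripper value outside its range is refused whole. The fingers move at their own pace and stop on an object; "force" is the grip in N (left out, the last holds). Time passes only in rows, so rows that do not move let the fingers close. It gives the time, the measured TCP pose, the force, the opening and the grip force at its end, in the units of the state.
- r.observe(): the state, without advancing time (a new reading comes with each control period).
- optics.camera(name): name is "side" or "top"; returns a dict with "image" (384x512x3 uint8, blue, green, red), "vfov" (degrees; the focal length in pixels is half the picture's height over the tangent of half this angle, whatever the lens; pixels are square), "cx", "cy" (the principal point, pixels), "view" (4x4, takes a point from world to camera coordinates). Camera axes: x right, y up, looking along -z (the intrinsics and any distortion apply to the point x, -y, -z); pixel columns grow to the right and rows downward; lengths in m; the calibration is good to about 2 mm. A picture is of the moment at which its call begins. There is no depth.
- order.sign_off(): hands the job in; it is judged then, once.
The state is a dict: "clock": time; "q": joint angles; "joint_vel": joint speeds; "joint_torque": joint torques, N m; "tcp_pos": TCP position; "tcp_rot": TCP orientation; "contact_force": force on the tool from outside, world axes, zero at the start; "torque": the same for the moment, N m; "width": finger opening in m; "gripper_force": force on a finger pad.
Only numpy, scipy, OpenCV 4.12 (cv2) and the standard library are available. Lean on these libraries where they do the work, as an engineer would, in place of code of your own. Each camera call takes 0.05 s, during which the arm holds its last target. There are 200 camera calls.

## Task

Pick up the square media bottle and present its four sides, one after another, to the spring-loaded plate of the bench reader: first the side with the paper label, then the next sides in turn, turning the bottle a quarter turn clockwise (as seen from above its cap) each time. Each side must lie flat and central on the slanted plate and push it most of the way in for about half a second, gently, without ramming it against its stop. Then stand the bottle upright inside the shallow steel tray, let go, and leave the dish, the beaker and the slide case where they are.

Things in the scene. Friction and masses are not known exactly. Their poses are not given: they have to be found in the camera images.
- bottle: loose clear square media bottle, 60 x 60 mm, 156 mm tall, 0.18 to 0.35 kg. White round screw cap (fixed to it) 42 mm across from 132 to 156 mm up; sides flat from 4 to 93 mm up, then sloping shoulders. Origin: centre of its underside; z up through the cap; paper label on its -x side. Stands at any yaw, left or right of the tray. Can be held by the cap, all sides free.
- side_1 (a point): centre of the labelled (-x) side of the bottle, 70 mm above its underside; read first
- side_2 (a point): centre of the -y side of the bottle, 70 mm above its underside; read second
- side_3 (a point): centre of the +x side (across from the label), 70 mm above the underside; read third
- side_4 (a point): centre of the +y side, 70 mm above the underside; read last
- reader: fixed bench reader: steel foot 130 x 100 x 12 mm, post, white head. Origin on the worktop under the post; -x faces the robot (within 0.25 rad). The head's front leans 0.52 rad (30 degrees) out over the work: a bottle flat on it has its cap leaning 30 degrees toward the robot. Plate centre at rest 90 mm in front (-x), 160 mm up. Head 86 mm wide, ends 37 mm up the slope from plate centre.
- plate_face (a point): centre of the outer face of the reader's grey sprung plate (56 mm wide, 44 mm high); moves with the plate. x points straight into the reader (forward and 30 degrees upward), y sideways (level), z up along the face (upward and 30 degrees toward the robot).
- plate (a joint): travel of the sprung plate into the head, m: 0 out at rest, 0.015 against its hard stop. The spring pushes back with 1.4 N at first, about 5.9 N at 10 mm and 8.1 N at 15 mm. A side is read with the plate 10 mm or more in.
- tray: shallow square tray of sheet steel, fixed, 108 x 108 mm outside, 10 mm high, walls and floor 3 mm. Origin: centre of its underside; z up.
- dish: bystander: loose round culture dish, 60 mm across, 14 mm high, left in front of the reader; origin centre of its underside
- beaker: bystander: loose clear beaker, 61 mm across, 80 mm high, left of the reader; origin centre of its underside
- slide_case: bystander: loose slide box 36 x 87 x 47 mm, right of the reader; origin centre of its underside

How it is judged (in metres and radians):
On the way, in this order (a step that is already met when the one before it is completed fails the run):
1. the labelled side (side_1) lies flat on the reading plate and has pushed it at least 10 mm in (value of joint plate above 0.01 m and distance between side_1 and plate_face below 0.02 m and angle between the x axis of bottle and the x axis of plate_face, either way round below 0.16 rad and angle between the z axis of bottle and the z axis of plate_face, either way round below 0.16 rad and contact force between bottle and reader above 2 N), for 0.3 s.
2. the second side (side_2) lies flat on the reading plate and has pushed it at least 10 mm in (value of joint plate above 0.01 m and distance between side_2 and plate_face below 0.02 m and angle between the y axis of bottle and the x axis of plate_face, either way round below 0.16 rad and angle between the z axis of bottle and the z axis of plate_face, either way round below 0.16 rad and contact force between bottle and reader above 2 N), for 0.3 s.
3. the third side (side_3) lies flat on the reading plate and has pushed it at least 10 mm in (value of joint plate above 0.01 m and distance between side_3 and plate_face below 0.02 m and angle between the x axis of bottle and the x axis of plate_face, either way round below 0.16 rad and angle between the z axis of bottle and the z axis of plate_face, either way round below 0.16 rad and contact force between bottle and reader above 2 N), for 0.3 s.
4. the fourth side (side_4) lies flat on the reading plate and has pushed it at least 10 mm in (value of joint plate above 0.01 m and distance between side_4 and plate_face below 0.02 m and angle between the y axis of bottle and the x axis of plate_face, either way round below 0.16 rad and angle between the z axis of bottle and the z axis of plate_face, either way round below 0.16 rad and contact force between bottle and reader above 2 N), for 0.3 s.
At the end, for the whole second after the job is handed in: The bottle stands upright (within 3 degrees), cap up, on the tray's floor inside its walls (centre within 35 mm of the tray's), at rest; the plate is out again (within 3 mm); dish, beaker and slide case are within 20 mm of where they were (angle between bottle's own z axis and vertical below 0.05 rad and height (world z) of side_1 above 0.06 m and z of bottle in the frame of tray between 0.001 and 0.006 m and horizontal distance between bottle and tray below 0.035 m and linear speed of bottle below 0.02 m/s and value of joint plate below 0.003 m and distance of each of dish, beaker, slide_case from where it was at the start of the episode below 0.02 m); the robot touches nothing.
It fails at once if the bottle is rammed against the reader (over 25 N) (contact force between bottle and reader above 25 N).
It fails at once if the dish is moved more than 30 mm (distance of dish from where it was at the start of the episode above 0.03 m).
It fails at once if the beaker is moved more than 30 mm (distance of beaker from where it was at the start of the episode above 0.03 m).
It fails at once if the slide_case is moved more than 30 mm (distance of slide_case from where it was at the start of the episode above 0.03 m).
It also fails if it takes over 72 s, if anything falls off the work surface, if the arm or the gripper's body presses on something with over 40 N, if the wrist force passes 120 N, or if a joint passes its speed limit or range.

## Working session

There is one attempt and no reset: what is moved stays moved. The work goes in short steps, Python scripts to look and compute and a tool call to move; the robot and the scene stay as the last step left them, time stands still between calls to the robot, and variables do not carry over. Pictures are saved under pics/ and viewed, at most 10 in all, crops included, and the job is handed in when it is done.

Besides the shell and the picture viewer there is one more tool, called after "Call:" as name(argument=value, ...) on one line, values as JSON. carry_out: Moves the arm, as the interface text tells. Shifts and turns lie within -1 to 1; 1 stands for 0.1 m of shift or 0.15 rad of turn. Its arguments: {"type":"object","properties":{"moves":{"type":"array"},"force":{"type":"number"}},"required":["moves"]}

```bash
mkdir -p pics
python3 - <<'E'
from rig import r, optics, order
import cv2,numpy as np
s=r.observe(); print(s, r.tcp_to_tips)
for n in("side","top"):
    c=optics.camera(n); cv2.imwrite(f"pics/{n}0.png",c["image"]); print(n,{k:(v.round(4).tolist() if hasattr(v,'round') and k=='view' else v) for k,v in c.items() if k!="image"})
E
```

```text
{'clock': 0.0, 'q': array([-78.6945029 ,  23.94670144,  -0.59019451,  92.48430455,
         0.26944768,  63.63781034,  -3.0354934 ]), 'joint_vel': array([ 0.00210557, -0.07736493, -0.01614847,  0.04916221, -0.02735461,
        0.03231005,  0.0048112 ]), 'joint_torque': array([ 5.19758814e-04, -8.64473605e+01,  6.79255128e-01, -4.34888542e+01,
        1.91238918e-02,  7.72211468e-03,  6.63450692e-05]), 'tcp_pos': array([0.1477828 , 0.60695581, 0.24968378]), 'tcp_rot': array([-1.79932747e+02,  5.30557085e-03,  1.66318339e+02]), 'contact_force': array([0.06731352, 0.29523479, 0.21009095]), 'torque': array([ 0.0260132 , -0.02312751, -0.03800441]), 'gripper_force': 0.0, 'width': 0.085177739579759} 0.019
side {'vfov': 50.940595206953795, 'cx': 260.48756543094237, 'cy': 191.61214249349436, 'view': [[0.094, -0.9953, -0.0211, -0.1568], [0.5597, 0.0353, 0.8279, -0.4261], [-0.8233, -0.0897, 0.5604, -0.4226], [0.0, 0.0, 0.0, 1.0]]}
top {'vfov': 55.713916918887485, 'cx': 252.82624201491538, 'cy': 188.0650278510392, 'view': [[-0.0818, -0.9966, -0.0067, -0.0437], [0.9672, -0.081, 0.2407, -0.6208], [-0.2404, 0.0132, 0.9706, -0.8282], [0.0, 0.0, 0.0, 1.0]]}
```

View pics/side0.png

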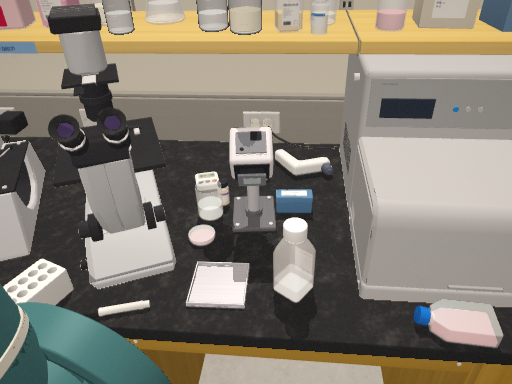

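View pics/top0.png

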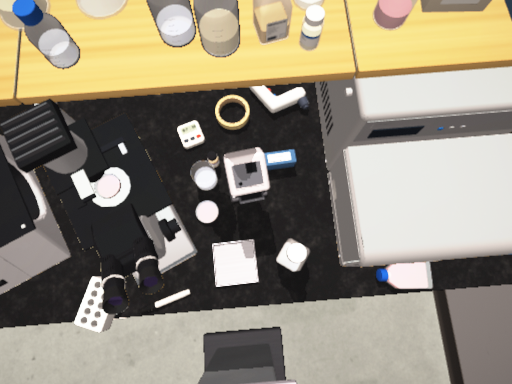

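The side view shows the bottle at about (294,260) with its cap at (295,230), the reader at (252,180), the tray at (218,284), the dish at (202,235), the beaker at (209,205) and the slide case at (294,201). The top view has the bottle at (293,255), the tray at (236,263) and the reader at (247,175). I need enlarged crops to find the label and the edges.

Run:
```python
import cv2,numpy as np
a=cv2.imread("pics/side0.png")[115:310,180:335]; b=cv2.imread("pics/top0.png")[140:295,180:320]
a=cv2.resize(a,None,fx=3,fy=3,interpolation=cv2.INTER_CUBIC)[:590]; b=cv2.resize(b,None,fx=2.35,fy=2.35,interpolation=cv2.INTER_CUBIC)
o=np.zeros((590,800,3),np.uint8); o[:a.shape[0],:a.shape[1]]=a; o[:b.shape[0],470:470+b.shape[1]]=b[:,:330]
cv2.imwrite("pics/crop1.png",o)
```

```text
(no output)
```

View pics/crop1.png

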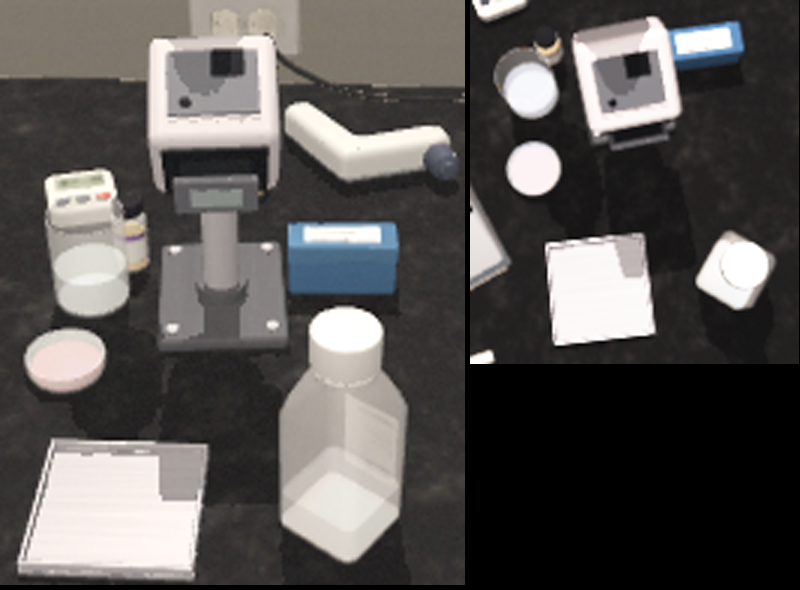

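The side crop places the bottle's near vertical edge at about crop column 348. A faint label at crop (345-398, 390-475) slopes down to the right, so it may be on the far-right face seen through the clear bottle. I'll enlarge it and measure at the same time.

```bash
cat > h.py <<'E'
import numpy as np,cv2
from scipy.spatial.transform import Rotation as R
def ray(c,u,v):
    h=c["image"].shape[0]; f=h/2/np.tan(np.radians(c["vfov"])/2); V=np.array(c["view"])
    d=np.array([(u-c["cx"])/f,-(v-c["cy"])/f,-1.]); return -V[:3,:3].T@V[:3,3], V[:3,:3].T@d
def onz(c,u,v,z):
    o,d=ray(c,u,v); return o+d*(z-o[2])/d[2]
def proj(c,p):
    h=c["image"].shape[0]; f=h/2/np.tan(np.radians(c["vfov"])/2); V=np.array(c["view"]); q=V[:3,:3]@p+V[:3,3]
    return np.array([c["cx"]+f*q[0]/-q[2], c["cy"]-f*q[1]/-q[2]])
def two(ra,rb):
    A=np.stack([ra[1],-rb[1]],1); t=np.linalg.lstsq(A,rb[0]-ra[0],rcond=None)[0]
    a,b=ra[0]+t[0]*ra[1],rb[0]+t[1]*rb[1]; return (a+b)/2,np.linalg.norm(a-b)
E
python3 - <<'E'
from h import *
from rig import optics
s=optics.camera("side");t=optics.camera("top")
S=lambda x,y:(180+x/3-.33,115+y/3-.33); T=lambda x,y:(180+(x-470)/2.35-.3,140+y/2.35-.3)
p=lambda n,v:print(n,np.round(v,4).tolist() if not isinstance(v,tuple) else (np.round(v[0],4).tolist(),round(v[1],4)))
p("cap2",two(ray(s,*S(346,331)),ray(t,*T(744,266)))); p("capS",onz(s,*S(346,331),.156));p("capT",onz(t,*T(744,266),.156))
for q in((283,515),(348,560),(398,515),(335,450)):p("botS",onz(s,*S(*q),.003))
for q in((52,441),(208,444),(194,574),(19,573)):p("trayS",onz(s,*S(*q),.01 if q[1]<500 else .01))
for q in((546,238),(650,234),(655,335),(555,345)):p("trayT",onz(t,*T(*q),.01))
for q in((163,243),(285,243),(288,340),(159,340)):p("foot",onz(s,*S(*q),.012))
p("plate",onz(s,*S(216,195),.16))
p("headtop",two(ray(s,*S(214,40)),ray(t,*T(627,82))))
for n,a,b in (("beaker",(88,205),None),("dish",(66,355),None)):p(n,onz(s,*S(*a),.08 if n=="beaker" else .014))
p("dishT",onz(t,*T(534,168),.014))
g=t["image"];
a=cv2.resize(s["image"][215:308,268:320],None,fx=6,fy=6,interpolation=cv2.INTER_CUBIC)
b=cv2.resize(s["image"][120:230,222:284],None,fx=5,fy=5,interpolation=cv2.INTER_CUBIC)
o=np.zeros((560,640,3),np.uint8);o[:558,:312]=a;o[:550,320:630]=b;cv2.imwrite("pics/crop2.png",o)
E
```

```text
cap2 ([0.4436, -0.1769, 0.1536], np.float64(0.002))
capS [0.4408, -0.1779, 0.156]
capT [0.4433, -0.1756, 0.156]
botS [0.4417, -0.1419, 0.003]
botS [0.4083, -0.184, 0.003]
botS [0.4472, -0.2148, 0.003]
botS [0.5025, -0.1731, 0.003]
trayS [0.4901, 0.0187, 0.01]
trayS [0.4949, -0.0876, 0.01]
trayS [0.3846, -0.0922, 0.01]
trayS [0.3773, 0.0132, 0.01]
trayT [0.4998, 0.0208, 0.01]
trayT [0.4947, -0.0935, 0.01]
trayT [0.3871, -0.0898, 0.01]
trayT [0.3856, 0.0175, 0.01]
foot [0.7268, -0.0223, 0.012]
foot [0.7333, -0.1242, 0.012]
foot [0.6064, -0.1347, 0.012]
foot [0.5998, -0.0383, 0.012]
plate [0.5725, -0.0893, 0.16]
headtop ([0.5988, -0.0852, 0.2586], np.float64(0.0064))
beaker [0.6772, 0.0251, 0.08]
dish [0.5755, 0.0272, 0.014]
dishT [0.5781, 0.0295, 0.014]
```

View pics/crop2.png

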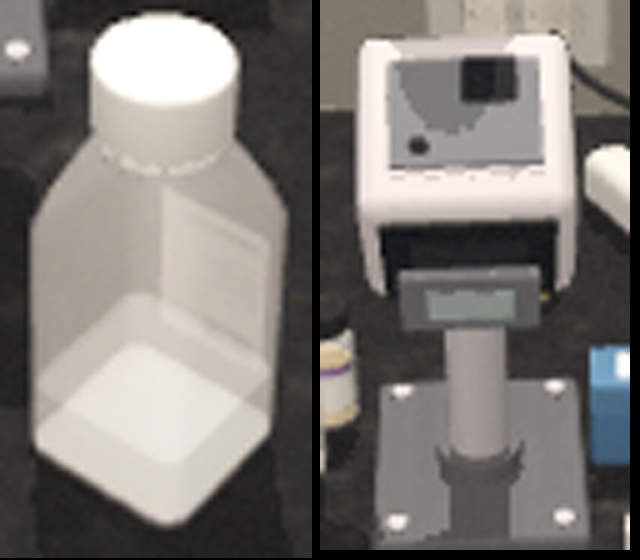

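The label's top edge runs from (165,190) to (268,245), down to the right and parallel to the far-right liquid line. So the label is on the far-right face, with its outward normal at about -38°. Next I'll check the microscope's height for the transit.

```bash
cat >> h.py <<'E'
def plan(P,Rm,P1,R1,n):
    """rows from pose to pose, straight, n rows"""
    rv=(Rm.inv()*R1).as_rotvec(); out=[]
    c=Rm
    for i in range(n):
        nx=Rm*R.from_rotvec(rv*(i+1)/n)
        d=c.inv().apply((P1-P)/n); out.append(np.r_[d/.1,rv/n/.15].round(3).tolist()); c=nx
    return out
def pose():
    from rig import r
    s=r.observe(); return s,np.array(s["tcp_pos"]),R.from_euler("xyz",s["tcp_rot"],degrees=True)
E
python3 - <<'E'
from h import *
from rig import optics
s=optics.camera("side");t=optics.camera("top")
p=lambda n,v:print(n,np.round(v[0],3).tolist(),round(v[1],3))
p("eyeL",two(ray(s,68,130),ray(t,116,293))); p("eyeR",two(ray(s,114,124),ray(t,148,270)))
p("top",two(ray(s,75,15),ray(t,35,135)))
p("mbase",two(ray(s,168,268),ray(t,196,250)))
print("post",onz(s,253.5,209.5,.012),"rackfront",onz(t,90,325,.05),onz(t,116,290,.3))
# reader head edges, top view dir: left/right top edges
T=lambda x,y:(180+(x-470)/2.35-.3,140+y/2.35-.3)
for z in(.2,):
  for q in((590,128),(668,118),(613,145),(673,135)):print("headfront",onz(t,*T(*q),z if q[1]<130 else .16).round(4))
E
```

```text
eyeL [0.393, 0.143, 0.347] 0.001
eyeR [0.425, 0.091, 0.343] 0.001
top [0.629, 0.221, 0.454] 0.005
mbase [0.479, 0.071, -0.0] 0.013
post [ 0.67217917 -0.07751872  0.012     ] rackfront [0.32310388 0.31305625 0.05      ] [0.3976516 0.1598285 0.3      ]
headfront [ 0.5749 -0.0452  0.2   ]
headfront [ 0.5782 -0.1164  0.2   ]
headfront [ 0.5659 -0.0639  0.16  ]
headfront [ 0.5709 -0.1215  0.16  ]
```

Run:
```python
from h import *
s,P,Q=pose()
D=lambda y:R.from_euler("xyz",[180,0,y],degrees=True)
A=np.array([.148,.607,.45]);B=np.array([.40,.25,.46]);C=np.array([.443,-.177,.46])
for l in plan(P,Q,A,D(170),4)+plan(A,D(170),B,D(180),8)[:8]:print([1]+l)
print()
for l in plan(B,D(180),C,D(186),8):print([1]+l)
```

```text
[1, -0.001, -0.0, -0.5, -0.001, 0.0, -0.107]
[1, -0.001, -0.0, -0.5, -0.001, 0.0, -0.107]
[1, -0.001, -0.0, -0.5, -0.001, 0.0, -0.107]
[1, -0.001, -0.0, -0.5, -0.001, 0.0, -0.107]
[1, -0.388, -0.385, -0.013, 0.0, 0.0, -0.145]
[1, -0.379, -0.393, -0.013, 0.0, 0.0, -0.145]
[1, -0.371, -0.401, -0.013, 0.0, 0.0, -0.145]
[1, -0.362, -0.409, -0.013, 0.0, 0.0, -0.145]
[1, -0.353, -0.417, -0.013, 0.0, 0.0, -0.145]
[1, -0.344, -0.425, -0.013, 0.0, 0.0, -0.145]
[1, -0.334, -0.432, -0.013, 0.0, 0.0, -0.145]
[1, -0.325, -0.439, -0.013, 0.0, 0.0, -0.145]

[1, -0.054, -0.534, -0.0, 0.0, 0.0, -0.087]
[1, -0.047, -0.534, -0.0, 0.0, 0.0, -0.087]
[1, -0.04, -0.535, -0.0, 0.0, 0.0, -0.087]
[1, -0.033, -0.535, -0.0, 0.0, 0.0, -0.087]
[1, -0.026, -0.536, -0.0, 0.0, 0.0, -0.087]
[1, -0.019, -0.536, -0.0, 0.0, 0.0, -0.087]
[1, -0.012, -0.536, -0.0, 0.0, 0.0, -0.087]
[1, -0.005, -0.536, -0.0, 0.0, 0.0, -0.087]
```

Call:
carry_out(moves=[[[1,0,0,-0.5,0,0,-0.11],[1,0,0,-0.5,0,0,-0.11],[1,0,0,-0.5,0,0,-0.11],[1,0,0,-0.5,0,0,-0.11],[1,-0.39,-0.39,-0.01,0,0,-0.15],[1,-0.38,-0.39,-0.01,0,0,-0.15],[1,-0.37,-0.4,-0.01,0,0,-0.15],[1,-0.36,-0.41,-0.01,0,0,-0.15],[1,-0.35,-0.42,-0.01,0,0,-0.15],[1,-0.34,-0.43,-0.01,0,0,-0.15],[1,-0.33,-0.43,-0.01,0,0,-0.15],[1,-0.33,-0.44,-0.01,0,0,-0.15]]])

```text
clock: 1.8
tcp_pos: [0.4015, 0.2488, 0.4585]
tcp_rot: [180.0, 0.0, -179.5]
contact_force: [-0.2, 0.8, 1.0]
width: 0.0855
gripper_force: 0.0
```

Call:
carry_out(moves=[[[1,-0.05,-0.53,0,0,0,-0.09],[1,-0.05,-0.53,0,0,0,-0.09],[1,-0.04,-0.53,0,0,0,-0.09],[1,-0.03,-0.53,0,0,0,-0.09],[1,-0.03,-0.53,0,0,0,-0.09],[1,-0.02,-0.53,0,0,0,-0.09],[1,-0.01,-0.53,0,0,0,-0.09],[1,0,-0.53,0,0,0,-0.09]]])

```text
clock: 2.8
tcp_pos: [0.4466, -0.1735, 0.4586]
tcp_rot: [180.0, 0.1, -173.3]
contact_force: [1.4, 0.2, -0.8]
width: 0.0854
gripper_force: 0.0
```

Run:
```python
from h import *
s,P,Q=pose(); print(s["clock"],P,s["tcp_rot"],s["q"].round(1))
```

```text
2.8 [ 0.44658628 -0.17350968  0.45858252] [ 1.79985246e+02  5.60763369e-02 -1.73349190e+02] [-3.020e+01 -1.000e-01  4.830e+01  9.540e+01  0.000e+00  8.460e+01
  1.148e+02]
```

Call:
carry_out(moves=[[[1,0.04,-0.03,0.4,0,0,0],[1,0,0,0.5,0,0,0],[1,0,0,0.5,0,0,0],[1,0,0,0.5,0,0,0],[1,0,0,0.4,0,0,0],[1,0,0,0.25,0,0,0],[1,0,0,0.2,0,0,0],[1,0,0,0.15,0,0,0],[1,0,0,0.1,0,0,0],[1,0,0,0.1,0,0,0],[1,0,0,0,0,0,0]]])

```text
clock: 4.18
tcp_pos: [0.4431, -0.1752, 0.148]
tcp_rot: [180.0, -0.0, -173.4]
contact_force: [0.3, 0.0, 0.2]
width: 0.0855
gripper_force: 0.0
```

Run:
```python
from h import *
from rig import optics
s,P,Q=pose(); print(s["clock"],P,s["tcp_rot"],s["q"].round(1))
a=optics.camera("side")["image"];b=optics.camera("top")["image"]
o=np.hstack([cv2.resize(a[160:320,230:360],None,fx=3,fy=3),cv2.resize(b[200:330,240:370],(390,480))]);cv2.imwrite("pics/g1.png",o)
```

```text
4.175 [ 0.44307189 -0.17524153  0.14801594] [ 1.79997067e+02 -3.24802438e-02 -1.73400802e+02] [-19.1  21.5  44.1 119.5 -20.6  46.6 134. ]
```

View pics/g1.png

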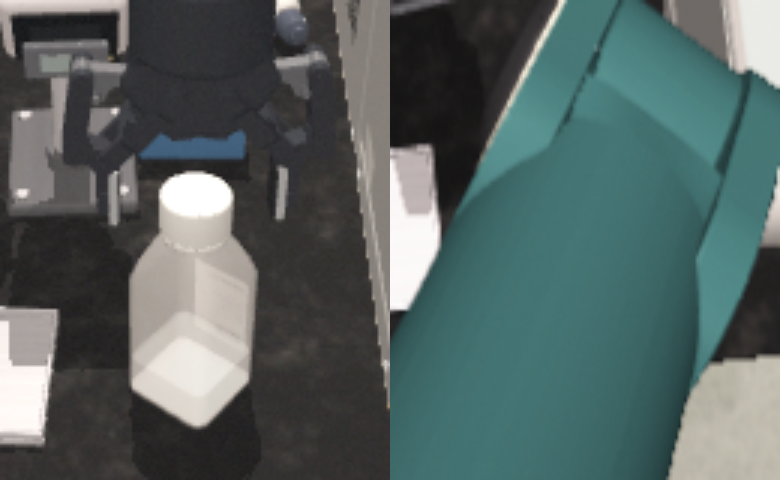

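The gripper straddles the cap. The cap centre is at (197,192) and the pads at columns 115 and 278, so it is centred sideways. I'll check that depth and height match by projection.

Run:
```python
from h import *
from rig import optics
s,P,Q=pose(); c=optics.camera("side")
f=lambda p:((proj(c,np.array(p))-[230,160])*3).round(0)
for z in(.125,.13,.14,.145,.15):print(z,f(P+Q.apply([0,.05,0])+[0,0,z-P[2]]),f(P+Q.apply([0,-.05,0])+[0,0,z-P[2]]))
print("capref",f([.4428,-.177,.156]),f([P[0],P[1],.156]))
```

```text
0.125 [103. 236.] [275. 231.]
0.13 [103. 230.] [276. 225.]
0.14 [103. 216.] [277. 211.]
0.145 [103. 210.] [278. 204.]
0.15 [103. 203.] [278. 198.]
capref [194. 193.] [191. 192.]
```

Call:
carry_out(moves=[[[0.6,0,0,-0.02,0,0,0],[0.4,0,0,0,0,0,0],[0.2,0,0,0,0,0,0],[0.2,0,0,0,0,0,0],[0.2,0,0,0,0,0,0],[0.2,0,0,0,0,0,0],[0.2,0,0,0,0,0,0]]], force=100)

```text
clock: 5.2
tcp_pos: [0.4437, -0.1756, 0.1511]
tcp_rot: [-180.0, 0.1, -173.4]
contact_force: [-3.1, 0.9, 15.6]
width: 0.0387
gripper_force: 100.7
```

Call:
carry_out(moves=[[[0.2,0,0,-0.05,0,0,0],[0.2,0,0,-0.2,0,0,0],[0.2,0,0,-0.3,0,0,0],[0.2,0,0,-0.3,0,0,0],[0.2,0,0,-0.3,0,0,0],[0.2,0,0,-0.1,0,0,0],[0.2,0,0,0,0,0,0],[0.2,0,0,0,0,0,0]]])

```text
clock: 6.2
tcp_pos: [0.4428, -0.1751, 0.2743]
tcp_rot: [180.0, -0.1, -173.4]
contact_force: [-0.2, 0.2, -1.4]
width: 0.0384
gripper_force: 100.7
```

Run:
```python
from h import *
from rig import optics
s,P,Q=pose(); print(s["clock"],P,s["tcp_rot"],s["q"].round(1),s["contact_force"],s["torque"])
c=optics.camera("side");a=c["image"]
f=lambda p:((proj(c,np.array(p))-[200,60])*2.5).round(0)
for d in(.15,.02): print(f(P-[0,0,d]))
cv2.imwrite("pics/g2.png",cv2.resize(a[60:300,200:380],None,fx=2.5,fy=2.5))
```

```text
6.2 [ 0.44276939 -0.17505724  0.27431889] [ 1.79988345e+02 -8.37079050e-02 -1.73397851e+02] [-27.4   9.4  50.4 112.5  -8.2  61.7 123.2] [-0.20880684  0.22047154 -1.44329081] [ 0.03587542 -0.00915498 -0.01539751]
[232. 446.]
[237. 287.]
```

View pics/g2.png

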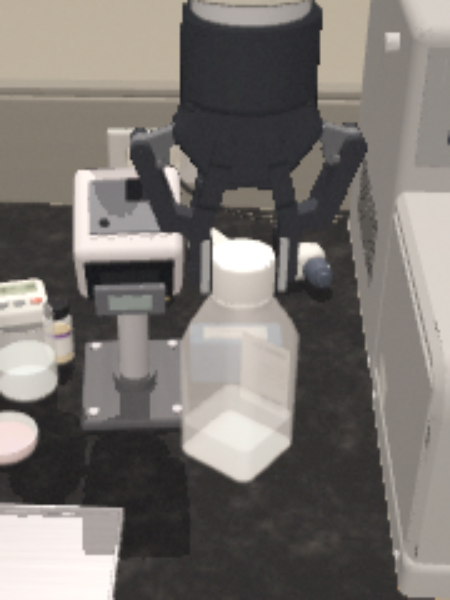

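```bash
cat >> h.py <<'E'
psi=np.radians(4); PL=np.array([.575,-.086,.16])
xp=np.array([np.cos(psi)*np.cos(np.pi/6),np.sin(psi)*np.cos(np.pi/6),.5]); yp=np.array([-np.sin(psi),np.cos(psi),0]); zp=np.cross(xp,yp)
Rtb=R.from_euler("xyz",[180,0,-173.4],degrees=True).inv()*R.from_euler("z",141.6,degrees=True)
def read(k,s,h=.150,a=.072):
    Rb=R.from_matrix(np.stack([-xp,-yp,zp],1))*R.from_euler("z",-90*(k-1),degrees=True)
    return PL-xp*(.03+s)+zp*(h-a), Rb*Rtb.inv()
E
python3 - <<'E'
from h import *
s,P,Q=pose(); P1,R1=read(1,.06); print(P1,R1.as_euler("xyz",degrees=True))
for l in plan(P,Q,P1,R1,9):print(l)
E
```

```text
[ 0.45834258 -0.09415748  0.18254998] [-157.7923457    20.70481105 -126.89339465]
[-0.028, 0.087, 0.102, 0.161, -0.364, -0.535]
[-0.029, 0.088, 0.101, 0.161, -0.364, -0.535]
[-0.031, 0.088, 0.101, 0.161, -0.364, -0.535]
[-0.032, 0.087, 0.101, 0.161, -0.364, -0.535]
[-0.034, 0.087, 0.1, 0.161, -0.364, -0.535]
[-0.035, 0.087, 0.1, 0.161, -0.364, -0.535]
[-0.037, 0.086, 0.1, 0.161, -0.364, -0.535]
[-0.038, 0.086, 0.1, 0.161, -0.364, -0.535]
[-0.04, 0.085, 0.1, 0.161, -0.364, -0.535]
```

Call:
carry_out(moves=[[[0.2,-0.03,0.09,0.1,0.16,-0.36,-0.53],[0.2,-0.03,0.09,0.1,0.16,-0.36,-0.53],[0.2,-0.03,0.09,0.1,0.16,-0.36,-0.53],[0.2,-0.03,0.09,0.1,0.16,-0.36,-0.53],[0.2,-0.03,0.09,0.1,0.16,-0.36,-0.53],[0.2,-0.03,0.09,0.1,0.16,-0.36,-0.53],[0.2,-0.04,0.09,0.1,0.16,-0.36,-0.53],[0.2,-0.04,0.09,0.1,0.16,-0.36,-0.53],[0.2,-0.04,0.09,0.1,0.16,-0.37,-0.54],[0.2,0,0,0,0,0,0],[0.2,0,0,0,0,0,0]]])

```text
clock: 7.62
tcp_pos: [0.454, -0.096, 0.1991]
tcp_rot: [-159.6, 19.4, -131.3]
contact_force: [0.6, 0.5, -1.6]
width: 0.0384
gripper_force: 100.9
```

```bash
cat >> h.py <<'E'
def status(k,st,n=4,**kw):
    s,P,Q=pose(); P1,R1=read(k,st,**kw); p0,_=read(k,0,**kw)
    F=np.array(s["contact_force"]); d=P-p0
    print("t",s["clock"],"q",s["q"].round(0),"F xyz_p",np.round([F@xp,F@yp,F@zp],2),"gap",round(-d@xp,4),"dy",round(d@yp,4),"dz",round(d@zp,4),"roterr",np.degrees((Q.inv()*R1).as_rotvec()).round(2))
    rows=plan(P,Q,P1,R1,n); print(n,"x",rows[0],"..",rows[-1])
E
python3 - <<'E'
from h import *
status(1,.01)
from rig import optics
a=optics.camera("side")["image"];b=optics.camera("top")["image"]
cv2.imwrite("pics/r1.png",np.hstack([cv2.resize(a[80:280,160:350],(456,480)),cv2.resize(b[120:280,200:310],(330,480))]))
E
```

```text
t 7.625 q [-40.  -1.  52. 136. -16.  18. 162.] F xyz_p [-0.21  0.5  -1.67] gap 0.0556 dy -0.0015 dz 0.0165 roterr [ 0.32 -2.72 -3.35]
4 x [-0.09, -0.073, 0.037, 0.009, -0.079, -0.098] .. [-0.085, -0.077, 0.04, 0.009, -0.079, -0.098]
```

View pics/r1.png

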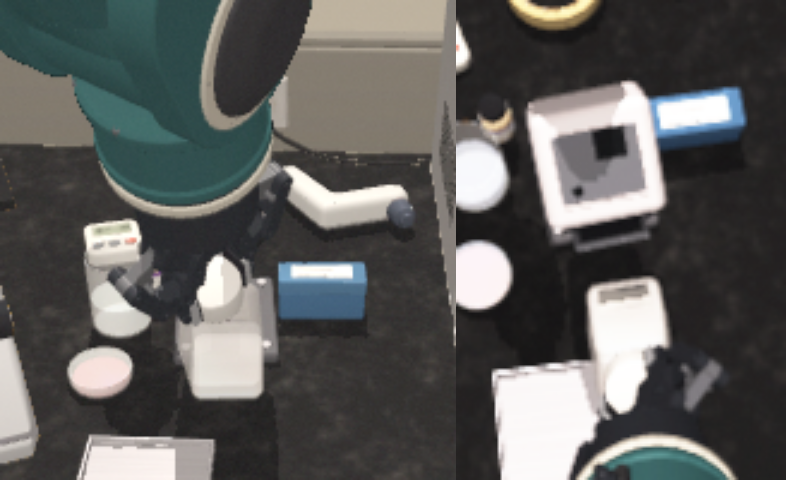

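The bottle is tilted with its base toward the reader and the labelled side facing up and forward; in the top view it is at (628,320) and the plate at (615,238). Joint 7 is on its limit, so I'll close in and see whether that frees it.

Call:
carry_out(moves=[[[0.2,-0.09,-0.07,0.04,0.01,-0.08,-0.1],[0.2,-0.09,-0.07,0.04,0.01,-0.08,-0.1],[0.2,-0.09,-0.08,0.04,0.01,-0.08,-0.1],[0.2,-0.09,-0.08,0.04,0.01,-0.08,-0.1],[0.2,0,0,0,0,0,0]]])

```text
clock: 8.35
tcp_pos: [0.4847, -0.086, 0.2204]
tcp_rot: [-157.6, 20.3, -127.7]
contact_force: [0.2, -0.5, -2.5]
width: 0.0385
gripper_force: 100.9
```

Run:
```python
from h import *
status(1,.01)
```

```text
t 8.35 q [-61.  -2.  72. 134. -14.  19. 162.] F xyz_p [-1.08 -0.52 -2.23] gap 0.0178 dy 0.0063 dz 0.0193 roterr [-0.5  -0.65 -0.53]
4 x [-0.004, -0.025, 0.049, -0.014, -0.019, -0.015] .. [-0.003, -0.025, 0.048, -0.014, -0.019, -0.015]
```

Joints 3 and 7 are both on their limits here. I'll set the bottle back down and regrip it with the tool turned about -27° so all four readings fit the wrist range.

Run:
```python
from h import *
s,P,Q=pose(); D=R.from_euler("xyz",[180,0,-173.4],degrees=True)
M=P-xp*.04;
for l in plan(P,Q,M,Q,2):print(l)
for l in plan(M,Q,np.array([.4428,-.168,.2743]),D,10):print(l)
```

```text
[0.143, 0.14, 0.0, 0.0, 0.0, 0.0]
[0.143, 0.14, 0.0, 0.0, 0.0, 0.0]
[0.038, -0.075, -0.069, -0.151, 0.322, 0.473]
[0.036, -0.076, -0.069, -0.151, 0.322, 0.473]
[0.033, -0.077, -0.069, -0.151, 0.322, 0.473]
[0.031, -0.078, -0.07, -0.151, 0.322, 0.473]
[0.029, -0.078, -0.07, -0.151, 0.322, 0.473]
[0.027, -0.079, -0.07, -0.151, 0.322, 0.473]
[0.025, -0.079, -0.071, -0.151, 0.322, 0.473]
[0.023, -0.079, -0.071, -0.151, 0.322, 0.473]
[0.021, -0.079, -0.072, -0.151, 0.322, 0.473]
[0.018, -0.079, -0.073, -0.151, 0.322, 0.473]
```

Call:
carry_out(moves=[[[0.2,0.14,0.14,0,0,0,0],[0.2,0.14,0.14,0,0,0,0],[0.2,0.04,-0.08,-0.07,-0.15,0.32,0.47],[0.2,0.04,-0.08,-0.07,-0.15,0.32,0.47],[0.2,0.03,-0.08,-0.07,-0.15,0.32,0.47],[0.2,0.03,-0.08,-0.07,-0.15,0.32,0.47],[0.2,0.03,-0.08,-0.07,-0.15,0.32,0.47],[0.2,0.03,-0.08,-0.07,-0.15,0.32,0.47],[0.2,0.02,-0.08,-0.07,-0.15,0.32,0.47],[0.2,0.02,-0.08,-0.07,-0.15,0.32,0.47],[0.2,0.02,-0.08,-0.07,-0.15,0.32,0.47],[0.2,0.02,-0.08,-0.07,-0.15,0.33,0.48]]])

```text
clock: 9.85
tcp_pos: [0.4437, -0.1699, 0.2738]
tcp_rot: [180.0, -0.1, -173.4]
contact_force: [-1.0, -0.2, -3.1]
width: 0.0386
gripper_force: 101.1
```

Run:
```python
from h import *
s,P,Q=pose(); D=R.from_euler("xyz",[180,0,-173.4],degrees=True)
print(s["q"].round(1))
for l in plan(P,Q,np.array([.4428,-.168,.17]),D,5):print(l)
```

```text
[-36.   11.4  60.3 112.8 -11.2  62.  125.8]
[0.001, 0.004, 0.208, 0.001, -0.002, 0.0]
[0.001, 0.004, 0.208, 0.001, -0.002, 0.0]
[0.001, 0.004, 0.208, 0.001, -0.002, 0.0]
[0.001, 0.004, 0.208, 0.001, -0.002, 0.0]
[0.001, 0.004, 0.208, 0.001, -0.002, 0.0]
```

Call:
carry_out(moves=[[[0.2,0,0,0.4,0,0,0],[0.2,0,0,0.4,0,0,0],[0.2,0,0,0.25,0,0,0],[0.2,0,0,0.1,0,0,0],[0.2,0,0,0.05,0,0,0],[0.2,0,0,0.01,0,0,0],[0.2,0,0,0,0,0,0]]])

```text
clock: 10.72
tcp_pos: [0.4444, -0.1694, 0.1536]
tcp_rot: [-180.0, 0.1, -173.2]
contact_force: [-0.2, -0.7, -1.6]
width: 0.0386
gripper_force: 101.1
```

Call:
carry_out(moves=[[[0.2,0,0,0.02,0,0,0],[0.2,0,0,0.01,0,0,0],[0.2,0,0,0,0,0,0]]])

```text
clock: 11.1
tcp_pos: [0.4449, -0.1696, 0.151]
tcp_rot: [-180.0, 0.1, -173.2]
contact_force: [-5.0, 2.0, 21.8]
width: 0.0387
gripper_force: 104.4
```

Call:
carry_out(moves=[[[1,0,0,-0.02,0,0,0],[1,0,0,0,0,0,0],[1,0,0,0,0,0,0],[1,0,0,-0.3,0,0,0],[1,0,0,-0.4,0,0,0],[1,0,0,-0.1,0,0,0.5],[1,0,0,0,0,0,0.9],[1,0,0,0,0,0,0.9],[1,0,0,0,0,0,0.84],[1,0,0,0,0,0,0]]])

```text
clock: 12.35
tcp_pos: [0.444, -0.1693, 0.2319]
tcp_rot: [-179.9, 0.0, 159.9]
contact_force: [0.5, 0.5, 0.2]
width: 0.0853
gripper_force: 0.0
```

Run:
```python
from h import *
from rig import optics
s,P,Q=pose(); print(P,s["tcp_rot"],s["q"].round(1))
c=optics.camera("side");a=c["image"]
f=lambda p:((proj(c,np.array(p))-[220,120])*3).round(0)
print("cap expected",f([.4442,-.1695,.156]),"orig bias ref side px of cap (295,225) ->orig est", f([.443,-.175,.156]))
cv2.imwrite("pics/g3.png",cv2.resize(a[120:310,220:360],None,fx=3,fy=3))
```

```text
[ 0.4440044  -0.16930374  0.23187434] [-1.79948782e+02  2.81993663e-02  1.59869605e+02] [-37.9  18.4  65.5 115.8 -19.7  57.9 107.1]
cap expected [210. 311.] orig bias ref side px of cap (295,225) ->orig est [220. 312.]
```

View pics/g3.png

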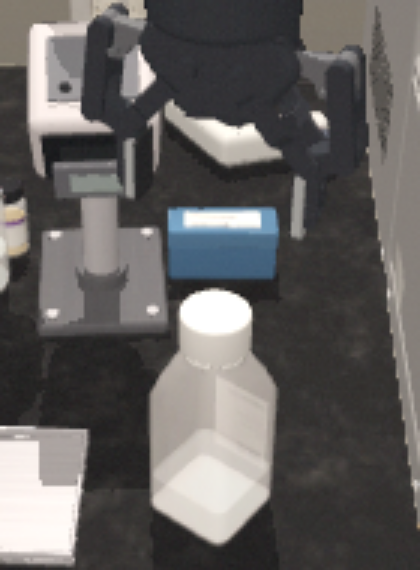

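The cap is at (216,312), within 2 px of the known camera bias from the TCP projection (210,311). The bottle stands upright and undisturbed, so I'll regrip.

Call:
carry_out(moves=[[[1,0,0,0.4,0,0,0],[1,0,0,0.25,0,0,0],[1,0,0,0.12,0,0,0],[1,0,0,0.04,0,0,0],[0.5,0,0,0,0,0,0],[0.2,0,0,0,0,0,0],[0.2,0,0,0,0,0,0],[0.2,0,0,0,0,0,0],[0.2,0,0,-0.02,0,0,0],[0.2,0,0,-0.1,0,0,0]]], force=105)

```text
clock: 13.65
tcp_pos: [0.4438, -0.1693, 0.1632]
tcp_rot: [-180.0, -0.0, 159.8]
contact_force: [-0.1, -0.0, -1.1]
width: 0.0385
gripper_force: 105.7
```

```bash
sed -i 's/\[180,0,-173.4\],degrees=True).inv()\*R.from_euler("z",141.6/[180,0,159.9],degrees=True).inv()*R.from_euler("z",141.8/; s/h=.150/h=.151/' h.py
python3 - <<'E'
from h import *
s,P,Q=pose(); P1,R1=read(1,.05); print(P,s["q"].round(1),P1,R1.as_euler("xyz",degrees=True))
U=np.array([.445,-.165,.25])
for l in plan(P,Q,U,Q,3):print(l)
for l in plan(U,Q,P1,R1,9):print(l)
E
```

```text
[ 0.4437706  -0.16932626  0.16322239] [-30.8  24.8  58.6 119.3 -27.5  50.6 113.5] [ 0.46648296 -0.09358825  0.18841601] [-169.83104247   28.37614097 -155.32277565]
[0.001, 0.015, -0.289, 0.0, 0.0, 0.0]
[0.001, 0.015, -0.289, 0.0, 0.0, 0.0]
[0.001, 0.015, -0.289, 0.0, 0.0, 0.0]
[0.005, 0.083, 0.068, -0.021, -0.396, -0.534]
[0.002, 0.083, 0.068, -0.021, -0.396, -0.534]
[-0.0, 0.083, 0.069, -0.021, -0.396, -0.534]
[-0.003, 0.082, 0.069, -0.021, -0.396, -0.534]
[-0.005, 0.082, 0.069, -0.021, -0.396, -0.534]
[-0.008, 0.081, 0.07, -0.021, -0.396, -0.534]
[-0.01, 0.08, 0.071, -0.021, -0.396, -0.534]
[-0.012, 0.079, 0.072, -0.021, -0.396, -0.534]
[-0.014, 0.078, 0.073, -0.021, -0.396, -0.534]
```

Call:
carry_out(moves=[[[0.2,0,0.02,-0.29,0,0,0],[0.2,0,0.02,-0.29,0,0,0],[0.2,0,0.01,-0.29,0,0,0],[0.2,0,0.08,0.07,-0.02,-0.4,-0.53],[0.2,0,0.08,0.07,-0.02,-0.4,-0.53],[0.2,0,0.08,0.07,-0.02,-0.4,-0.53],[0.2,0,0.08,0.07,-0.02,-0.4,-0.53],[0.2,0,0.08,0.07,-0.02,-0.4,-0.53],[0.2,-0.01,0.08,0.07,-0.02,-0.4,-0.53],[0.2,-0.01,0.08,0.07,-0.02,-0.4,-0.54],[0.2,-0.01,0.08,0.07,-0.02,-0.39,-0.54],[0.2,-0.01,0.08,0.07,-0.02,-0.39,-0.54]]])

```text
clock: 15.15
tcp_pos: [0.4657, -0.0979, 0.1916]
tcp_rot: [-171.2, 27.0, -158.5]
contact_force: [0.8, -0.5, -1.8]
width: 0.0386
gripper_force: 106.1
```

Run:
```python
from h import *
status(1,.012)
```

```text
t 15.15 q [-34.   3.  49. 136. -33.  18. 152.] F xyz_p [-0.25 -0.53 -1.89] gap 0.0493 dy -0.0042 dz 0.0033 roterr [-0.08 -1.77 -2.54]
4 x [-0.093, -0.015, 0.005, -0.002, -0.052, -0.074] .. [-0.092, -0.018, 0.008, -0.002, -0.052, -0.074]
```

Call:
carry_out(moves=[[[0.2,-0.09,-0.02,0.01,0,-0.05,-0.07],[0.2,-0.09,-0.02,0.01,0,-0.05,-0.07],[0.2,-0.09,-0.02,0.01,0,-0.05,-0.07],[0.2,-0.09,-0.02,0.01,0,-0.05,-0.08],[0.2,0,0,0,0,0,0],[0.2,0,0,0,0,0,0]]])

```text
clock: 15.9
tcp_pos: [0.4998, -0.0941, 0.2059]
tcp_rot: [-169.8, 28.3, -155.6]
contact_force: [0.8, -0.1, -2.1]
width: 0.0386
gripper_force: 106.1
```

Run:
```python
from h import *
status(1,.0)
from rig import optics
a=optics.camera("side")["image"];b=optics.camera("top")["image"]
cv2.imwrite("pics/r2.png",np.hstack([cv2.resize(a[110:250,200:320],(412,480)),cv2.resize(b[130:250,210:300],(360,480))]))
```

```text
t 15.9 q [-33.   5.  46. 132. -38.  19. 158.] F xyz_p [-0.41 -0.17 -2.23] gap 0.0125 dy -0.0029 dz -0.0015 roterr [-0.17 -0.15 -0.21]
4 x [-0.032, -0.003, -0.004, -0.005, -0.004, -0.006] .. [-0.032, -0.003, -0.004, -0.005, -0.004, -0.006]
```

View pics/r2.png

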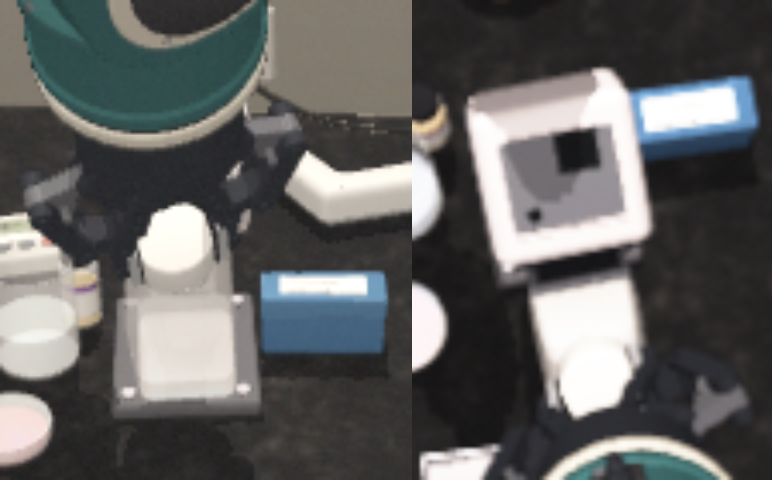

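In the top view the bottle is just short of the plate and parallel to the head's front edge, which runs (500,278)-(645,250). It sits about 3 mm too far right. I'll correct that and press.

```bash
sed -i 's/psi=np.radians(4)/psi=np.radians(5)/' h.py
python3 - <<'E'
from h import *
status(1,-.004,5)
E
```

```text
t 16.0 q [-33.   5.  46. 132. -38.  19. 158.] F xyz_p [-0.55 -0.81 -1.91] gap 0.0126 dy -0.0016 dz -0.0014 roterr [-0.64 -0.3  -1.08]
5 x [-0.033, -0.007, -0.003, -0.015, -0.007, -0.025] .. [-0.033, -0.007, -0.003, -0.015, -0.007, -0.025]
```

Call:
carry_out(moves=[[[0.2,-0.03,-0.005,0,-0.01,-0.01,-0.02],[0.2,-0.03,-0.005,0,-0.02,-0.01,-0.03],[0.2,-0.03,-0.005,-0.01,-0.02,0,-0.03],[0.2,-0.03,-0.005,0,-0.01,0,-0.02],[0.2,-0.03,-0.005,-0.01,-0.01,-0.01,-0.02],[0.2,0,0,0,0,0,0]]])

```text
clock: 16.75
tcp_pos: [0.5116, -0.091, 0.2151]
tcp_rot: [-169.8, 28.3, -154.4]
contact_force: [-3.8, -2.0, -4.4]
width: 0.0386
gripper_force: 105.9
```

Run:
```python
from h import *
status(1,-.01,3)
```

```text
t 16.75 q [-33.   5.  46. 130. -37.  21. 157.] F xyz_p [-5.61 -1.68 -1.87] gap -0.0025 dy 0.0006 dz 0.0005 roterr [-0.03 -0.05 -0.04]
3 x [-0.023, -0.01, 0.002, -0.001, -0.002, -0.002] .. [-0.023, -0.01, 0.002, -0.001, -0.002, -0.002]
```

Call:
carry_out(moves=[[[0.2,-0.018,-0.008,0,0,0,0],[0.2,-0.018,-0.008,0,0,0,0],[0.2,0,0,0,0,0,0],[0.2,0,0,0,0,0,0],[0.2,0,0,0,0,0,0]]])

```text
clock: 17.38
tcp_pos: [0.5149, -0.0908, 0.2169]
tcp_rot: [-169.9, 28.3, -154.4]
contact_force: [-6.6, 0.5, -4.7]
width: 0.0386
gripper_force: 106.2
```

Run:
```python
from h import *
status(1,.03,3)
from rig import optics
a=optics.camera("side")["image"];b=optics.camera("top")["image"]
cv2.imwrite("pics/r3.png",np.hstack([cv2.resize(a[110:250,200:320],(412,480)),cv2.resize(b[130:250,210:300],(360,480))]))
status(1,-.008,1)
```

```text
t 17.375 q [-33.   6.  46. 130. -37.  21. 157.] F xyz_p [-7.96  1.06 -0.79] gap -0.0062 dy 0.0005 dz 0.0005 roterr [ 0.01 -0.06 -0.03]
3 x [0.115, 0.036, 0.002, 0.0, -0.002, -0.001] .. [0.115, 0.036, 0.002, 0.0, -0.002, -0.001]
t 17.475 q [-33.   6.  46. 130. -37.  21. 157.] F xyz_p [-7.5   0.89  0.33] gap -0.0062 dy 0.0005 dz 0.0005 roterr [ 0.01 -0.06 -0.03]
1 x [-0.015, -0.01, 0.005, 0.001, -0.007, -0.004] .. [-0.015, -0.01, 0.005, 0.001, -0.007, -0.004]
```

View pics/r3.png

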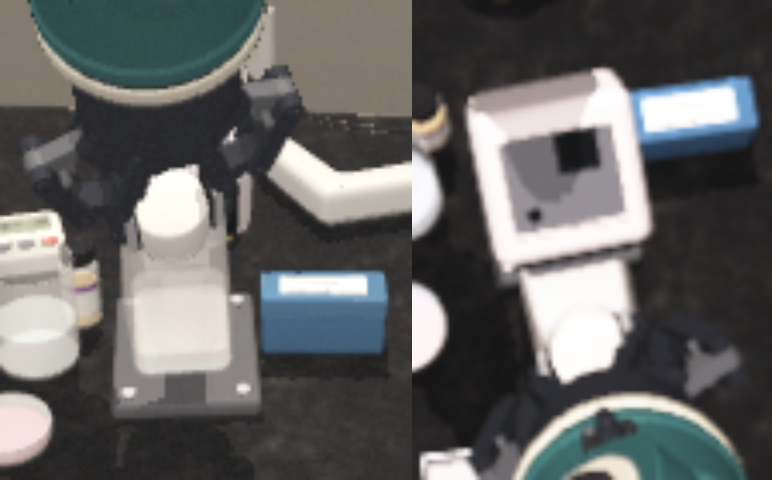

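The bottle is flat on the front of the head and central, with its far edge at (522-632,270). The force of about 7 N corresponds to roughly 12 mm of travel. Next I'll add a short extra hold, retreat and turn a quarter turn.

Call:
carry_out(moves=[[[0.2,-0.005,-0.002,0,0,0,0],[0.2,0,0,0,0,0,0],[0.2,0,0,0,0,0,0],[0.2,0.06,0.02,0,0,0,0],[0.2,0.13,0.04,0,0,0,0],[0.2,0.13,0.04,0,0,0,0],[0.2,0.1,0.03,0,0,0,0],[0.2,0,0,0,0,0,0]]])

```text
clock: 18.48
tcp_pos: [0.4773, -0.0957, 0.1956]
tcp_rot: [-169.8, 28.4, -154.5]
contact_force: [0.6, -0.5, -2.2]
width: 0.0386
gripper_force: 106.1
```

Call:
carry_out(moves=[[[0.2,0,0,0,0,0,0.87],[0.2,0,0,0,0,0,0.87],[0.2,0,0,0,0,0,0.87],[0.2,0,0,0,0,0,0.87],[0.2,0,0,0,0,0,0.87],[0.2,0,0,0,0,0,0.87],[0.2,0,0,0,0,0,0.87],[0.2,0,0,0,0,0,0.87],[0.2,0,0,0,0,0,0.87],[0.2,0,0,0,0,0,0.87],[0.2,0,0,0,0,0,0.87],[0.2,0,0,0,0,0,0.9]]])

```text
clock: 19.98
tcp_pos: [0.4784, -0.0952, 0.196]
tcp_rot: [151.2, 8.9, 110.5]
contact_force: [-0.2, 0.4, -2.3]
width: 0.0385
gripper_force: 106.2
```

Run:
```python
from h import *
status(2,.01,4)
```

```text
t 19.975 q [-31.   3.  46. 135. -41.  18.  73.] F xyz_p [-1.29  0.45 -1.86] gap 0.036 dy -0.0008 dz 0.0007 roterr [ 0.03  0.1  -0.27]
4 x [-0.018, 0.063, 0.002, 0.001, 0.003, -0.008] .. [-0.018, 0.062, 0.002, 0.001, 0.003, -0.008]
```

Call:
carry_out(moves=[[[0.2,-0.025,0.09,0,0,0,-0.01],[0.2,-0.025,0.09,0,0,0,-0.01],[0.2,-0.02,0.07,0,0,0,-0.01],[0.2,-0.013,0.05,0,0,0,0],[0.2,-0.008,0.03,0,0,0,0],[0.2,-0.006,0.02,0,0,0,0],[0.2,0,0,0,0,0,0]]])

```text
clock: 20.85
tcp_pos: [0.5087, -0.0907, 0.2134]
tcp_rot: [151.3, 9.1, 111.0]
contact_force: [-3.8, -0.9, -2.1]
width: 0.0387
gripper_force: 106.4
```

Run:
```python
from h import *
status(2,-.0065,2)
```

```text
t 20.85 q [-33.   5.  47. 131. -37.  21.  68.] F xyz_p [-4.38 -0.58  0.1 ] gap 0.0009 dy 0.0011 dz 0.0005 roterr [-0.05  0.03  0.23]
2 x [-0.017, 0.033, 0.002, -0.003, 0.002, 0.013] .. [-0.017, 0.033, 0.002, -0.003, 0.002, 0.013]
```

Call:
carry_out(moves=[[[0.2,-0.009,0.025,0,0,0,0.01],[0.2,-0.008,0.025,0,0,0,0],[0.2,-0.006,0.02,0,0,0,0],[0.2,0,0,0,0,0,0],[0.2,0,0,0,0,0,0],[0.2,0,0,0,0,0,0],[0.2,0,0,0,0,0,0]]])

```text
clock: 21.72
tcp_pos: [0.5148, -0.09, 0.2169]
tcp_rot: [151.3, 9.0, 110.9]
contact_force: [-7.8, -0.2, -1.1]
width: 0.0387
gripper_force: 106.7
```

Run:
```python
from h import *
import time
status(2,.035,4)
from rig import optics
optics.camera("side"); status(2,-.0065,1)
```

```text
t 21.725 q [-33.   6.  47. 130. -37.  21.  67.] F xyz_p [-7.27  0.43  2.92] gap -0.0062 dy 0.0012 dz 0.0005 roterr [-0.08  0.    0.13]
4 x [0.029, -0.099, 0.001, -0.002, 0.0, 0.004] .. [0.029, -0.099, 0.001, -0.002, 0.0, 0.004]
t 21.775 q [-33.   6.  47. 130. -37.  21.  67.] F xyz_p [-7.65 -0.54  2.29] gap -0.0062 dy 0.0013 dz 0.0005 roterr [-0.08 -0.    0.13]
1 x [-0.013, -0.001, 0.005, -0.01, -0.0, 0.015] .. [-0.013, -0.001, 0.005, -0.01, -0.0, 0.015]
```

Call:
carry_out(moves=[[[0.2,-0.003,0.01,0,0,0,0],[0.2,0,0,0,0,0,0],[0.2,0,0,0,0,0,0],[0.2,0,0,0,0,0,0],[0.2,0.012,-0.05,0,0,0,0],[0.2,0.032,-0.11,0,0,0,0],[0.2,0.032,-0.11,0,0,0,0],[0.2,0.032,-0.11,0,0,0,0],[0.2,0.01,-0.03,0,0,0,0]]])

```text
clock: 22.9
tcp_pos: [0.479, -0.0949, 0.1963]
tcp_rot: [151.3, 9.0, 110.9]
contact_force: [0.1, 0.4, -1.5]
width: 0.0384
gripper_force: 106.3
```

Call:
carry_out(moves=[[[0.2,0,0,0,0,0,0.87],[0.2,0,0,0,0,0,0.87],[0.2,0,0,0,0,0,0.87],[0.2,0,0,0,0,0,0.87],[0.2,0,0,0,0,0,0.87],[0.2,0,0,0,0,0,0.87],[0.2,0,0,0,0,0,0.87],[0.2,0,0,0,0,0,0.87],[0.2,0,0,0,0,0,0.87],[0.2,0,0,0,0,0,0.87],[0.2,0,0,0,0,0,0.87],[0.2,0,0,0,0,0,0.9]]])

```text
clock: 24.4
tcp_pos: [0.4798, -0.0948, 0.1968]
tcp_rot: [169.8, -28.4, 25.6]
contact_force: [-0.5, 0.0, -1.8]
width: 0.0383
gripper_force: 106.3
```

Run:
```python
from h import *
status(3,.0,4)
```

```text
t 24.4 q [-43.   4.  58. 135. -44.  19. -13.] F xyz_p [-1.27  0.06 -1.29] gap 0.0344 dy -0.0005 dz 0.0006 roterr [ 0.06 -0.   -0.08]
4 x [0.082, 0.025, 0.002, 0.002, -0.0, -0.002] .. [0.082, 0.025, 0.002, 0.002, -0.0, -0.002]
```

Call:
carry_out(moves=[[[0.2,0.09,0.027,0,0,0,0],[0.2,0.09,0.027,0,0,0,0],[0.2,0.065,0.02,0,0,0,0],[0.2,0.04,0.012,0,0,0,0],[0.2,0.025,0.008,0,0,0,0],[0.2,0.015,0.005,0,0,0,0],[0.2,0,0,0,0,0,0]]])

```text
clock: 25.28
tcp_pos: [0.5086, -0.0914, 0.2133]
tcp_rot: [169.7, -28.3, 25.9]
contact_force: [-1.9, 0.3, -2.9]
width: 0.0388
gripper_force: 106.4
```

Run:
```python
from h import *
status(3,-.0065,3)
```

```text
t 25.275 q [-44.   7.  59. 131. -42.  22. -17.] F xyz_p [-3.07  0.5  -1.54] gap 0.0011 dy 0.0004 dz 0.0005 roterr [0.03 0.05 0.17]
3 x [0.023, 0.009, 0.002, 0.001, 0.002, 0.007] .. [0.023, 0.009, 0.002, 0.001, 0.002, 0.007]
```

Call:
carry_out(moves=[[[0.2,0.024,0.008,0,0,0,0.01],[0.2,0.024,0.008,0,0,0,0],[0.2,0.02,0.006,0,0,0,0],[0.2,0,0,0,0,0,0],[0.2,0,0,0,0,0,0]]])

```text
clock: 25.9
tcp_pos: [0.5147, -0.0907, 0.2168]
tcp_rot: [169.8, -28.3, 25.8]
contact_force: [-5.6, 1.2, -3.1]
width: 0.0384
gripper_force: 106.5
```

Run:
```python
from h import *
from rig import optics
for i in range(3):
    status(3,-.009,1); optics.camera("side")
```

```text
t 25.9 q [-44.   7.  59. 130. -42.  23. -18.] F xyz_p [-6.3   1.68  0.1 ] gap -0.0061 dy 0.0005 dz 0.0005 roterr [0.01 0.06 0.08]
1 x [0.026, 0.014, 0.005, 0.002, 0.007, 0.01] .. [0.026, 0.014, 0.005, 0.002, 0.007, 0.01]
t 25.95 q [-44.   7.  59. 130. -42.  23. -18.] F xyz_p [-6.46  1.21  1.22] gap -0.0061 dy 0.0005 dz 0.0005 roterr [0.02 0.06 0.08]
1 x [0.026, 0.014, 0.005, 0.002, 0.007, 0.009] .. [0.026, 0.014, 0.005, 0.002, 0.007, 0.009]
t 26.0 q [-44.   7.  59. 130. -42.  23. -18.] F xyz_p [-7.04  1.85 -0.21] gap -0.006 dy 0.0005 dz 0.0005 roterr [0.01 0.06 0.08]
1 x [0.026, 0.014, 0.005, 0.001, 0.007, 0.009] .. [0.026, 0.014, 0.005, 0.001, 0.007, 0.009]
```

Call:
carry_out(moves=[[[0.2,0.012,0.004,0,0,0,0],[0.2,0.012,0.004,0,0,0,0],[0.2,0,0,0,0,0,0],[0.2,0,0,0,0,0,0]]])

```text
clock: 26.55
tcp_pos: [0.5168, -0.0905, 0.218]
tcp_rot: [169.8, -28.3, 25.7]
contact_force: [-6.5, 1.8, -2.6]
width: 0.0385
gripper_force: 106.5
```

Run:
```python
from h import *
from rig import optics
for i in range(4):
    status(3,-.009,1); optics.camera("side")
```

```text
t 26.55 q [-44.   7.  59. 130. -42.  23. -18.] F xyz_p [-6.78  2.35  0.93] gap -0.0084 dy 0.0006 dz 0.0004 roterr [0.   0.07 0.08]
1 x [0.004, 0.007, 0.004, 0.0, 0.009, 0.009] .. [0.004, 0.007, 0.004, 0.0, 0.009, 0.009]
t 26.6 q [-44.   7.  59. 130. -42.  23. -18.] F xyz_p [-7.61  1.2   0.79] gap -0.0084 dy 0.0006 dz 0.0004 roterr [-0.    0.07  0.08]
1 x [0.004, 0.007, 0.004, -0.0, 0.009, 0.009] .. [0.004, 0.007, 0.004, -0.0, 0.009, 0.009]
t 26.65 q [-44.   7.  59. 130. -42.  23. -18.] F xyz_p [-7.33  1.77  1.27] gap -0.0084 dy 0.0006 dz 0.0004 roterr [-0.    0.08  0.08]
1 x [0.004, 0.007, 0.004, -0.0, 0.009, 0.009] .. [0.004, 0.007, 0.004, -0.0, 0.009, 0.009]
t 26.7 q [-44.   7.  59. 130. -42.  23. -18.] F xyz_p [-7.49  1.13  1.33] gap -0.0084 dy 0.0006 dz 0.0004 roterr [0.   0.07 0.08]
1 x [0.004, 0.007, 0.004, 0.0, 0.009, 0.009] .. [0.004, 0.007, 0.004, 0.0, 0.009, 0.009]
```

Call:
carry_out(moves=[[[0.2,0.01,0.003,0,0,0,0],[0.2,0,0,0,0,0,0],[0.2,0,0,0,0,0,0],[0.2,0,0,0,0,0,0],[0.2,-0.05,-0.015,0,0,0,0],[0.2,-0.11,-0.033,0,0,0,0],[0.2,-0.11,-0.033,0,0,0,0],[0.2,-0.11,-0.033,0,0,0,0],[0.2,-0.05,-0.015,0,0,0,0]]])

```text
clock: 27.88
tcp_pos: [0.4788, -0.0953, 0.1962]
tcp_rot: [169.8, -28.4, 25.7]
contact_force: [-0.4, -1.0, -2.1]
width: 0.0384
gripper_force: 106.2
```

Call:
carry_out(moves=[[[0.2,0,0,0,0,0,0.87],[0.2,0,0,0,0,0,0.87],[0.2,0,0,0,0,0,0.87],[0.2,0,0,0,0,0,0.87],[0.2,0,0,0,0,0,0.87],[0.2,0,0,0,0,0,0.87],[0.2,0,0,0,0,0,0.87],[0.2,0,0,0,0,0,0.87],[0.2,0,0,0,0,0,0.87],[0.2,0,0,0,0,0,0.87],[0.2,0,0,0,0,0,0.87],[0.2,0,0,0,0,0,0.9]]])

```text
clock: 29.38
tcp_pos: [0.4796, -0.0952, 0.1966]
tcp_rot: [-151.2, -8.9, -69.4]
contact_force: [1.3, 0.3, -1.9]
width: 0.0387
gripper_force: 106.3
```

Run:
```python
from h import *
status(4,.0,4)
```

```text
t 29.375 q [-53.   6.  70. 135. -50.  21. -98.] F xyz_p [ 0.18  0.22 -2.27] gap 0.0348 dy -0.0008 dz 0.0006 roterr [ 0.   -0.06 -0.15]
4 x [0.025, -0.083, 0.002, 0.0, -0.002, -0.004] .. [0.025, -0.083, 0.001, 0.0, -0.002, -0.004]
```

Call:
carry_out(moves=[[[0.2,0.027,-0.09,0,0,0,0],[0.2,0.027,-0.09,0,0,0,0],[0.2,0.02,-0.065,0,0,0,0],[0.2,0.012,-0.04,0,0,0,0],[0.2,0.008,-0.025,0,0,0,0],[0.2,0.005,-0.015,0,0,0,0],[0.2,0,0,0,0,0,0]]])

```text
clock: 30.25
tcp_pos: [0.5084, -0.0918, 0.2132]
tcp_rot: [-151.3, -9.0, -69.1]
contact_force: [-3.8, -0.9, -2.7]
width: 0.0387
gripper_force: 106.4
```

Run:
```python
from h import *
status(4,-.0065,3)
```

```text
t 30.25 q [ -53.    9.   70.  131.  -49.   25. -101.] F xyz_p [-4.67 -0.57 -0.39] gap 0.0012 dy -0.0 dz 0.0005 roterr [ 0.05 -0.03  0.09]
3 x [0.008, -0.025, 0.002, 0.002, -0.001, 0.004] .. [0.008, -0.025, 0.002, 0.002, -0.001, 0.004]
```

Call:
carry_out(moves=[[[0.2,0.007,-0.024,0,0,0,0],[0.2,0.007,-0.024,0,0,0,0],[0.2,0.007,-0.022,0,0,0,0],[0.2,0,0,0,0,0,0],[0.2,0,0,0,0,0,0]]])

```text
clock: 30.88
tcp_pos: [0.5147, -0.0911, 0.2169]
tcp_rot: [-151.3, -9.0, -69.1]
contact_force: [-7.2, -0.7, -1.9]
width: 0.0386
gripper_force: 106.7
```

Run:
```python
from h import *
from rig import optics
for i in range(4):
    status(4,-.009,1); optics.camera("side")
```

```text
t 30.875 q [ -53.   10.   70.  130.  -49.   25. -101.] F xyz_p [-7.18 -0.05  1.97] gap -0.006 dy 0.0002 dz 0.0005 roterr [ 0.06 -0.03  0.09]
1 x [0.011, -0.028, 0.005, 0.007, -0.003, 0.01] .. [0.011, -0.028, 0.005, 0.007, -0.003, 0.01]
t 30.925 q [ -53.   10.   70.  130.  -49.   25. -101.] F xyz_p [-7.25 -0.14  2.21] gap -0.006 dy 0.0002 dz 0.0005 roterr [ 0.06 -0.02  0.09]
1 x [0.011, -0.028, 0.005, 0.007, -0.003, 0.01] .. [0.011, -0.028, 0.005, 0.007, -0.003, 0.01]
t 30.975 q [ -53.   10.   70.  130.  -49.   25. -101.] F xyz_p [-6.97 -0.23  2.01] gap -0.006 dy 0.0002 dz 0.0005 roterr [ 0.06 -0.02  0.09]
1 x [0.011, -0.028, 0.005, 0.007, -0.003, 0.01] .. [0.011, -0.028, 0.005, 0.007, -0.003, 0.01]
t 31.025 q [ -53.   10.   70.  130.  -49.   25. -101.] F xyz_p [-7.55  0.74  1.35] gap -0.006 dy 0.0003 dz 0.0005 roterr [ 0.06 -0.02  0.09]
1 x [0.012, -0.028, 0.005, 0.007, -0.002, 0.011] .. [0.012, -0.028, 0.005, 0.007, -0.002, 0.011]
```

Call:
carry_out(moves=[[[0.2,0.004,-0.012,0,0,0,0],[0.2,0,0,0,0,0,0],[0.2,0,0,0,0,0,0],[0.2,0,0,0,0,0,0],[0.2,0,0,0,0,0,0],[0.2,-0.015,0.05,0,0,0,0],[0.2,-0.033,0.11,0,0,0,0],[0.2,-0.033,0.11,0,0,0,0],[0.2,-0.033,0.11,0,0,0,0],[0.2,-0.033,0.11,0,0,0,0],[0.2,0,0,0,0,0,0]]])

```text
clock: 32.45
tcp_pos: [0.4714, -0.0962, 0.1918]
tcp_rot: [-151.3, -9.0, -69.2]
contact_force: [0.3, -0.1, -2.8]
width: 0.0388
gripper_force: 106.4
```

Run:
```python
from h import *
status(4,.05,1)
s,P,Q=pose()
z=Q.as_matrix()[:,2]; ax=np.cross(z,[0,0,-1]); a=np.arcsin(np.linalg.norm(ax)); R1=R.from_rotvec(ax/np.linalg.norm(ax)*a)*Q
print(P,R1.as_euler("xyz",degrees=True),(R1*Rtb).as_euler("xyz",degrees=True))
for l in plan(P,Q,np.array([.440,-.038,.215]),R1,8):print(l)
```

```text
t 32.45 q [-52.   6.  69. 136. -50.  20. -97.] F xyz_p [-1.09 -0.12 -2.55] gap 0.0443 dy -0.0011 dz 0.0006 roterr [ 0.03 -0.01  0.05]
1 x [-0.028, 0.051, 0.006, 0.003, -0.001, 0.006] .. [-0.028, 0.051, 0.006, 0.003, -0.001, 0.006]
[ 0.47137506 -0.09618455  0.19182814] [-1.80000000e+02 -1.27222187e-14 -6.68569465e+01] [ 2.54444375e-14  0.00000000e+00 -8.49569465e+01]
[-0.076, -0.01, -0.041, -0.414, -0.136, -0.0]
[-0.077, -0.008, -0.04, -0.414, -0.136, -0.0]
[-0.078, -0.005, -0.039, -0.414, -0.136, -0.0]
[-0.079, -0.003, -0.038, -0.414, -0.136, -0.0]
[-0.08, -0.001, -0.036, -0.414, -0.136, -0.0]
[-0.08, 0.002, -0.035, -0.414, -0.136, -0.0]
[-0.081, 0.004, -0.033, -0.414, -0.136, -0.0]
[-0.082, 0.006, -0.031, -0.414, -0.136, -0.0]
```

Call:
carry_out(moves=[[[0.2,-0.08,-0.01,-0.04,-0.41,-0.14,0],[0.2,-0.08,-0.01,-0.04,-0.41,-0.14,0],[0.2,-0.08,0,-0.04,-0.41,-0.14,0],[0.2,-0.08,0,-0.04,-0.41,-0.14,0],[0.2,-0.08,0,-0.04,-0.42,-0.13,0],[0.2,-0.08,0,-0.03,-0.42,-0.13,0],[0.2,-0.08,0,-0.03,-0.42,-0.13,0],[0.2,-0.08,0.01,-0.03,-0.42,-0.13,0],[0.2,0,0,0,0,0,0],[0.2,0,0,0,0,0,0]]])

```text
clock: 33.7
tcp_pos: [0.4401, -0.0383, 0.2142]
tcp_rot: [-179.8, -0.2, -66.8]
contact_force: [-0.4, -0.2, -1.4]
width: 0.0388
gripper_force: 106.3
```

Run:
```python
from h import *
from rig import optics
s,P,Q=pose(); print(s["q"].round(0))
D=R.from_euler("xyz",[180,0,-66.9],degrees=True)
for l in plan(P,Q,np.array([.440,-.038,.158]),D,4):print(l)
# tray corners re-measured: white mask in top & side views is occluded; report reader/bystander blobs unchanged
o=cv2.imread("pics/side0.png").astype(int)
c=optics.camera("side");a=c["image"].astype(int)
for n,(u0,u1,v0,v1) in dict(dish=(186,218,224,247),case=(275,315,187,215),beaker=(195,224,172,221)).items():
    print(n,np.abs(a[v0:v1,u0:u1]-o[v0:v1,u0:u1]).max(2).mean().round(1))
```

```text
[ -58.   15.   67.  121.  -17.   54. -138.]
[-0.001, 0.0, 0.141, -0.007, -0.006, 0.003]
[-0.001, 0.0, 0.141, -0.007, -0.006, 0.003]
[-0.001, 0.0, 0.141, -0.007, -0.006, 0.003]
[-0.001, 0.0, 0.141, -0.007, -0.006, 0.003]
dish 41.5
case 3.2
beaker 78.9
```

Call:
carry_out(moves=[[[0.2,0,0,0.2,-0.01,-0.01,0],[0.2,0,0,0.2,-0.01,-0.01,0],[0.2,0,0,0.1,-0.01,-0.01,0],[0.2,0,0,0.05,0,0,0],[0.2,0,0,0.02,0,0,0],[0.2,0,0,0.01,0,0,0],[0.2,0,0,0,0,0,0]]])

```text
clock: 34.62
tcp_pos: [0.4402, -0.0378, 0.1565]
tcp_rot: [179.9, 0.1, -66.8]
contact_force: [-0.7, -0.0, -2.3]
width: 0.0386
gripper_force: 106.3
```

Call:
carry_out(moves=[[[0.2,0,0,0.01,0,0,0],[0.2,0,0,0.01,0,0,0],[0.2,0,0,0,0,0,0]]])

```text
clock: 35.0
tcp_pos: [0.4407, -0.0381, 0.1552]
tcp_rot: [180.0, 0.1, -66.8]
contact_force: [-7.2, 0.5, 28.4]
width: 0.0384
gripper_force: 110.0
```

Call:
carry_out(moves=[[[0.4,0,0,-0.015,0,0,0],[0.6,0,0,0,0,0,0],[1,0,0,0,0,0,0],[1,0,0,0,0,0,0],[1,0,0,-0.2,0,0,0],[1,0,0,-0.4,0,0,0],[1,0,0,-0.4,0,0,0],[1,0,0,-0.4,0,0,0],[1,0,0,-0.4,0,0,0],[1,0,0,-0.3,0,0,0],[1,0,0,0,0,0,0]]])

```text
clock: 36.38
tcp_pos: [0.4412, -0.0381, 0.3673]
tcp_rot: [-179.9, 0.2, -66.7]
contact_force: [-0.4, 0.1, -1.6]
width: 0.0854
gripper_force: 0.0
```

Run:
```python
from h import *
from rig import optics
s,P,Q=pose(); print(P,s["q"].round(0),s["contact_force"])
c=optics.camera("side");t=optics.camera("top");a=c["image"];o=cv2.imread("pics/side0.png")
for n,(u0,u1,v0,v1) in dict(dish=(186,218,224,247),case=(275,315,187,215),beaker=(195,224,172,221),plate=(236,265,172,190)).items():
    print(n,np.abs(a[v0:v1,u0:u1].astype(int)-o[v0:v1,u0:u1]).max(2).mean().round(1))
# cap position by template from the original picture
T=o[220:245,281:309]; m=cv2.matchTemplate(a[150:330,150:300],T,cv2.TM_CCOEFF_NORMED); _,v,_,l=cv2.minMaxLoc(m)
u,w=l[0]+150+14,l[1]+150+5; print("cap",v,(u,w),onz(c,u,w,.159),"expected px",proj(c,np.array([.4405,-.038,.159])))
# bottle+tray mask (bright)
d=cv2.absdiff(a,o).max(2)[200:320,170:270]; ys,xs=np.where(d>25); print("diff box",xs.min()+170,xs.max()+170,ys.min()+200,ys.max()+200)
for f in((0,0),(.03,.03),(.03,-.03),(-.03,.03),(-.03,-.03)): print("base px",proj(c,np.array([.4405+f[0],-.038+f[1],.003])).round(1))
b=cv2.cvtColor(a,cv2.COLOR_BGR2GRAY)[255:310,185:255]; print("nothing")
```

```text
[ 0.44119403 -0.03807959  0.3673125 ] [ -66.   -7.   64.  109.    6.   74. -161.] [-0.36020668  0.14524446 -1.56053152]
dish 43.6
case 2.9
beaker 11.7
plate 3.0
cap 0.7831112146377563 (214, 221) [ 0.43860861 -0.03937874  0.159     ] expected px [213.41779471 220.28447621]
diff box 200 236 215 303
base px [220.4 283.8]
base px [208.3 271.8]
base px [237.9 273.4]
base px [201.9 294.8]
base px [233.4 296.7]
nothing
```

Run:
```python
from h import *
from rig import optics,order
c=optics.camera("side");a=c["image"].astype(int);o=cv2.imread("pics/side0.png").astype(int)
for n,(u0,u1,v0,v1) in dict(dish=(186,199,224,247),beaker=(195,224,172,205),bk2=(195,202,195,221)).items():
    print(n,np.abs(a[v0:v1,u0:u1]-o[v0:v1,u0:u1]).max(2).mean().round(1))
D=np.abs(a-o).max(2)>30
for v in (228,240,250,260,270,280,290): 
    x=np.where(D[v,195:245])[0]+195; print(v,x.min(),x.max())
```

```text
dish 3.1
beaker 3.2
bk2 3.0
228 203 226
240 211 233
250 201 234
260 200 235
270 202 234
280 203 235
290 205 236
```

```bash
python3 -c "
from rig import order
print(order.sign_off())"
```

```text
the job is handed in; nothing more can be done
None
```

I pressed all four sides on the plate in turn, stood the bottle upright in the tray, let go and handed the job in at about 36 s. Plate travel was about 12 mm on each side, judged from force only; sign-off returned no verdict. The dish, beaker and slide case look unmoved in the side camera.

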